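Clamp a turned tool handle with a slip-clutch knob

TASK

Stand the turned wooden tool handle upright on the bed of the rack clamp, wide end down, against the vee between the jaws, and let go of it. Then tighten the jaw on it by turning the black clutch knob clockwise (seen from above) until the clutch clicks, that is until it slips at its set torque, stop there before the clutch runs out and the jaw crushes the wood, and let go without loosening it. Do not disturb the other two turned pieces standing nearby.

Things in the scene. Friction and masses are not known exactly. Their poses are not given: they have to be found in the camera images.
- handle_center (a point): centre (half-way up) of the loose turned handle: pale wood, 105 mm tall, 90 g, standing on its wide end. Foot: cylinder 36 mm across, 44 mm tall; above it a waist 26 mm across; then, 65 to 98 mm above the foot, a cylinder 30 mm across, the part to grip (its middle is 29 mm above this point); bevelled top. z is up its axis
- dowel: bystander, to be left alone: a plain round pale wooden cylinder, 42 mm across, 85 mm tall. Origin under its middle
- finial: bystander, to be left alone: a turned pale finial 82 mm tall with a flat foot 52 mm across and a pointed top. Origin under its middle
- seat (a point): point on top of the clamp's bed, 16 mm above the bench, where the handle's axis comes to rest when snug in the vee. x points from the jaw into the vee, z up. The vee is a fixed steel right-angled notch, 41 mm tall above the bed, open towards the jaw; its place along the bed differs from run to run
- jaw_face (a point): middle of the flat face of the sliding steel jaw, 54 mm wide, top 41 mm above the bed. x points to the vee; clockwise knob turns drive it that way. At the start the opening is 6 to 22 mm longer than the handle's foot. The jaw floats on its drive with unknown play: after it meets the wood the knob still turns easily for a while, up to 0.7 rad, before the torque rises
- knob_grip (a point): on the vertical axis of the black clutch knob at grip height, 104 mm above the bench. Grip: upright bar 50 mm long (this point's x), 14 mm thick (y), top 14 mm above this point, on a skirt 48 mm across whose top is 24 mm below it. Clockwise from above (negative about z) closes the jaw. It may be let go and gripped again; turning it back loosens the jaw
- clamp: the clamp, fixed to the bench: bed 220 x 88 mm, 16 mm thick; x runs along the jaw's travel to the vee, bed from x = -105 to 115 mm. Gear housing 66 mm tall; knob axis at x = -62 mm. Turning the knob takes 0.25 N m while the jaw runs freely, 0.45 N m when the clutch slips; in pauses friction holds part of it: less, but the rise of 0.1 N m or more still shows
- jaw: the sliding jaw (face described above). Once it is hard on the wood, the torque rises within 0.2 rad to the clutch's 0.45 N m; then the clutch slips smoothly, torque level, jaw still, for 0.4 to 0.55 rad; then it runs out and further turning crushes the wood. 1.2 to 2.5 rad in all to the slip. The drive holds when let go
- handle: the turned handle again, origin at the middle of its foot
Mind the look-alikes: they are no part of the job. Leave any green or pink look-alike of the handle alone. Leave any purple look-alike of the clamp alone.

How it is judged:
On the way, in this order (a step that is already met when the one before it is completed fails the run):
1. the handle stands upright on the clamp's bed between jaw and vee, let go (horizontal distance between handle_center and seat below 0.018 m and angle between handle_center's own z axis and vertical below 0.1 rad and height (world z) of handle_center between 0.064 and 0.074 m and contact force between the fingers and handle below 0.1 N), for 0.2 s.
2. the jaw grips the handle with the force of the slipping clutch (horizontal distance between handle_center and seat below 0.008 m and contact force between handle and jaw above 14 N), for 0.2 s.
At the end, for the whole second after the job is handed in: the handle stands upright (within 0.1 rad) on the bed with its axis within 8 mm of the seat in the vee, gripped by the jaw with more than 12 N (the clutch slips at about 20 N) (horizontal distance between handle_center and seat below 0.008 m and angle between handle_center's own z axis and vertical below 0.1 rad and height (world z) of handle_center between 0.064 and 0.074 m and contact force between handle and jaw above 12 N); the robot touches nothing.
It fails at once if the jaw crushes the wood (more than 30 N): the clutch was run out (contact force between handle and jaw above 30 N).
It fails at once if the dowel is moved or knocked over (distance of dowel from where it was at the start of the episode above 0.02 m).
It fails at once if the finial is moved or knocked over (distance of finial from where it was at the start of the episode above 0.02 m).
It also fails if it takes over 72 s, if anything falls off the work surface, if the arm or the gripper's body presses on something with over 40 N, if the wrist force passes 120 N, or if a joint passes its speed limit or range.

ROBOT

A 7-joint arm with a two-finger parallel gripper is mounted at the origin on the work surface. World frame = base frame: x ahead of the robot, y to its left, z up, the work surface at z = 0. Lengths are in m, angles in rad, forces in N, time in s.
With the tool pointing down it reaches from about 0.425 to 0.875 m from the base axis. Payload 4.7 kg.
Tool frame: the origin (TCP) lies at the centre of the arm's flange, where the gripper is bolted on; the fingertips stand 182 mm ahead of it and the grasp point (between the pads) lies 164 mm ahead of it; x points along the fingers, y is the direction in which the jaws open and shut, and the axes are right-handed (so a half turn about x gives the same grasp; the last joint's range is limited). The gripper opens to 87 mm and grips with 3 to 60 N. Pads are 19 mm wide; open, the fingers measure 117 mm over their backs; the gripper's body (75 mm by 190 mm) begins 51 mm behind the grasp point.
Start: joints at [-1.129, 0.321, -0.07, 1.45, 0.023, 1.371, -0.057], TCP at [0.27, 0.591, 0.405] pointing down, gripper open.
Joint ranges: [-2.86, 2.86], [-0.3, 2.09], [-1.38, 1.24], [0.06, 2.45], [-1.56, 4.7], [0.09, 2.05], [-2.69, 2.69]. Speed limits (rad/s): [2.57, 2.57, 3.14, 3.14, 3.14, 3.14, 3.14].

INTERFACE

Orientations are given as a rotation vector (axis times angle).
In Python, from bench import ctrl gives the robot as it stands.
- The arm moves only by the shell command python3 -m crank 'ROWS' [FORCE]. ROWS is JSON, one flat list of numbers, 7 for each row, row after row: the shift along the tool's x, y, z in mm, then the turn, a rotation vector about the tool's x, y, z in rad, then the finger opening in mm, from 0 to 87. A call has exactly 5 rows; each row shifts and turns the commanded pose from where the row before left it, along the tool's axes as they then stand; what a row does not reach is not made up. A row lasts 1/8 s, in which the tool goes at most 62.5 mm and 10.7 degrees, less where a joint would pass 70% of its speed; a pose out of reach is approached as far as the arm can. A call with a gripper value outside its range is refused whole. The fingers move at their own pace and stop on an object; FORCE is the grip in N (left out, the last holds). Time passes only in rows, so rows that do not move let the fingers close, or fill a call up. It gives the time, the measured TCP pose, the force and the opening at its end, in the units of the state.
- ctrl.get_state(): the state, without advancing time (a new reading comes with each control period).
- ctrl.get_image(name): name is "scene" or "top" or "wrist"; returns the picture (400x640x3 uint8, red, green, blue); there is no depth.
- ctrl.camera_params(name): a dict with "K" (3x3 intrinsics, pixels), "world_to_cam" (4x4, takes a point from world to camera coordinates); the wrist camera has in their place "hand_eye" (4x4, takes a point from camera to tool coordinates, whose origin is the TCP and whose axes are the tool frame's). Camera axes: x right, y down, z forward; pixel columns grow to the right and rows downward; lengths in m; the calibration is good to about 2 mm. A picture is of the moment at which its call begins: read the wrist's pose just before it. camera_params takes no time and is no camera call.
- ctrl.close_job(): hands the job in, once; it reports no verdict.
Trained networks look in the newest picture that a camera, given by its name, has taken for a name from the list of things; names that differ only in an ending like _2 or _b are one class to them, and where a whole thing is asked for, a point or a joint stands for the part that bears it (a point fixed in the world has none). Each returns a list of dicts, best first, with "confidence" (0 to 1); they miss things now and then, are a little off and sometimes report something else, mostly with a low value. They report only what shows in the picture. A call takes as long as a camera call. They do not tell look-alikes from the thing itself.
- ctrl.regions_of(camera, target): "region" (400x640 bool, what is visible of it) and "at" ([column, row] in pixels, amid what is visible of it).
- ctrl.mark_of(camera, target): "at" ([column, row] in pixels: a listed point, or the origin of a listed thing).
The state is a dict: "time": time; "joint_positions": joint angles; "qd": joint speeds; "joint_torque": joint torques, N m; "position": TCP position; "tool_rot": TCP orientation; "ft_force": force on the tool from outside, world axes, zero at the start; "torque": the same for the moment, N m; "grip_width": opening from 0.0 (shut) to 1.0 (fully open).
Only numpy, scipy, OpenCV 4.12 (cv2) and the standard library are available. Lean on these libraries where they do the work, as an engineer would, in place of code of your own. Each camera call takes 0.05 s, during which the arm holds its last target.

## Working session

There is one attempt and no reset: what is moved stays moved. The work goes in short steps, Python scripts to look and compute and a shell command to move; the robot and the scene stay as the last step left them, time stands still between calls to the robot, and variables do not carry over. Pictures are saved under pics/ and viewed, and the job is handed in when it is done.

```bash
ls; mkdir -p pics; python3 - <<'E'
from bench import ctrl
import cv2,numpy as np
np.set_printoptions(precision=4,suppress=True)
s=ctrl.get_state(); print(s['time'],s['position'],s['tool_rot'],s['grip_width'],s['ft_force'],s['torque'])
for c in ("scene","top","wrist"):
    im=ctrl.get_image(c); cv2.imwrite(f'pics/a_{c}.png',im[:,:,::-1]); p=ctrl.camera_params(c); print(c,p)
E
```

```text
pics
0.0 [0.2696 0.5912 0.4037] [ 0.334  1.545 -0.337] 1.0000367588648709 [-1.1204  0.3922 -0.2787] [ 0.0373  0.0377 -0.0277]
scene {'K': array([[511.8287,   0.    , 315.9478],
       [  0.    , 511.8287, 205.9237],
       [  0.    ,   0.    ,   1.    ]]), 'world_to_cam': array([[ 0.6323,  0.7747,  0.0046, -0.2593],
       [ 0.4302, -0.3461, -0.8338, -0.1442],
       [-0.6443,  0.5292, -0.5521,  1.4045],
       [ 0.    ,  0.    ,  0.    ,  1.    ]])}
top {'K': array([[505.7058,   0.    , 317.1465],
       [  0.    , 505.7058, 196.6607],
       [  0.    ,   0.    ,   1.    ]]), 'world_to_cam': array([[-0.0228, -0.9995, -0.0204,  0.0061],
       [-0.9949,  0.0247, -0.0983,  0.4526],
       [ 0.0987,  0.0181, -0.9949,  1.3176],
       [ 0.    ,  0.    ,  0.    ,  1.    ]])}
wrist {'K': array([[350.8307,   0.    , 310.3451],
       [  0.    , 350.8307, 201.0802],
       [  0.    ,   0.    ,   1.    ]]), 'hand_eye': array([[-0.0001, -0.2543,  0.9671,  0.0185],
       [ 1.    ,  0.0002,  0.0001, -0.0007],
       [-0.0002,  0.9671,  0.2543, -0.0696],
       [ 0.    ,  0.    ,  0.    ,  1.    ]])}
```

View pics/a_scene.png

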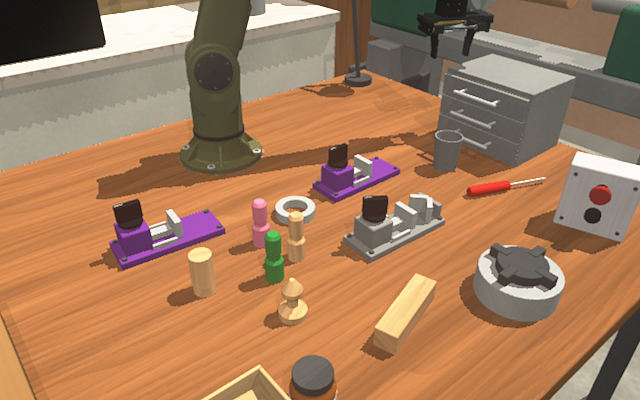

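View pics/a_top.png

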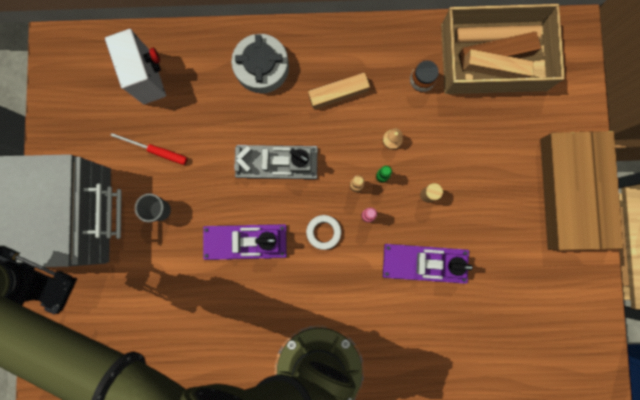

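View pics/a_wrist.png

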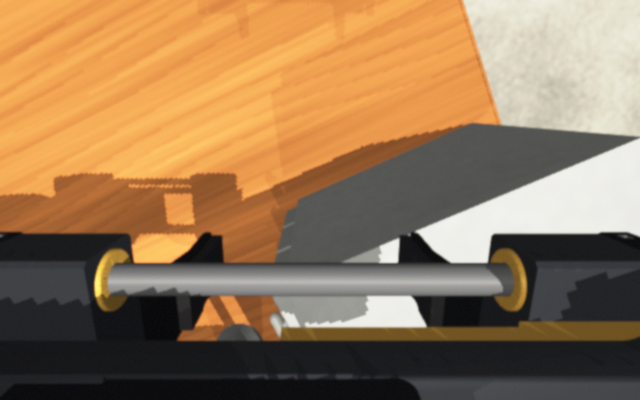

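The scene image shows three handle shapes: pale wood at scene (297,237)/top (358,184), green at (274,257)/(384,174) and pink at (260,222)/(370,215). The pale one is ours. There are also three clamps: the grey one at scene (395,225)/top (277,161) is ours, and the two purple ones are decoys. The dowel is at scene (201,272) and the finial at (292,300). I'll check these with the networks and a crop.

```bash
cat > h.py <<'E'
from bench import ctrl
import cv2,numpy as np
from scipy.spatial.transform import Rotation as R
np.set_printoptions(precision=4,suppress=True)
def P(c):
    p=ctrl.camera_params(c)
    if c=='wrist':
        s=ctrl.get_state(); T=np.eye(4);T[:3,:3]=R.from_rotvec(s['tool_rot']).as_matrix();T[:3,3]=s['position']
        W=np.linalg.inv(T@p['hand_eye'])
    else: W=p['world_to_cam']
    return p['K']@W[:3]
def proj(M,X):
    v=M@np.r_[X,1]; return v[:2]/v[2]
def onz(M,uv,z):
    A=np.array([M[0]-uv[0]*M[2],M[1]-uv[1]*M[2]])
    return np.r_[np.linalg.solve(A[:,:2],-(A[:,2]*z+A[:,3])),z]
def tri(Ms,uvs):
    A=np.vstack([[M[0]-u[0]*M[2],M[1]-u[1]*M[2]] for M,u in zip(Ms,uvs)])
    X,*_=np.linalg.lstsq(A[:,:3],-A[:,3],rcond=None); return X
E
python3 - <<'E'
from h import *
for c in ('scene','top'):
    for t in ('handle_center','seat','jaw_face','knob_grip','dowel','finial','handle','clamp'):
        print(c,t,[(np.round(d['at'],1).tolist(),round(d['confidence'],2)) for d in ctrl.mark_of(c,t)])
a=cv2.imread('pics/a_scene.png')[170:330,230:460]; b=cv2.imread('pics/a_top.png')[120:240,220:450]
cv2.imwrite('pics/b.png',np.vstack([cv2.resize(a,(500,348),interpolation=2),cv2.resize(b,(500,250),interpolation=2)]))
print(ctrl.get_state()['time'])
E
```

```text
scene handle_center [([273.3, 256.8], 0.97), ([256.2, 219.8], 0.93), ([295.0, 239.4], 0.79)]
scene seat [([417.6, 219.2], 0.73)]
scene jaw_face [([405.6, 215.8], 0.75), ([173.9, 224.2], 0.7), ([364.1, 163.6], 0.53)]
scene knob_grip [([127.8, 209.8], 0.89), ([339.6, 151.7], 0.75), ([375.0, 204.2], 0.62)]
scene dowel [([204.9, 291.3], 0.92)]
scene finial [([290.9, 313.0], 0.63)]
scene handle [([261.8, 246.1], 0.95), ([297.1, 258.1], 0.69), ([275.6, 276.2], 0.55)]
scene clamp [([393.3, 234.1], 0.96), ([352.5, 182.7], 0.88), ([168.8, 240.8], 0.79)]
top handle_center [([355.4, 184.7], 0.66), ([366.6, 212.1], 0.52)]
top seat [([250.1, 160.6], 0.69)]
top jaw_face [([262.8, 157.0], 0.53), ([229.3, 242.7], 0.52), ([420.8, 268.4], 0.5)]
top knob_grip [([461.3, 267.9], 0.85), ([264.1, 242.9], 0.7), ([299.7, 153.0], 0.52)]
top dowel [([428.5, 194.8], 0.89), ([267.6, 161.2], 0.59)]
top finial [([391.9, 138.9], 0.78), ([277.2, 160.6], 0.64)]
top handle [([382.9, 174.5], 0.61), ([366.5, 214.5], 0.54), ([425.6, 194.4], 0.48), ([355.1, 190.2], 0.46), ([253.0, 158.7], 0.39)]
top clamp [([278.2, 161.0], 0.97), ([426.1, 264.5], 0.85), ([245.4, 241.2], 0.79)]
0.95
```

View pics/b.png

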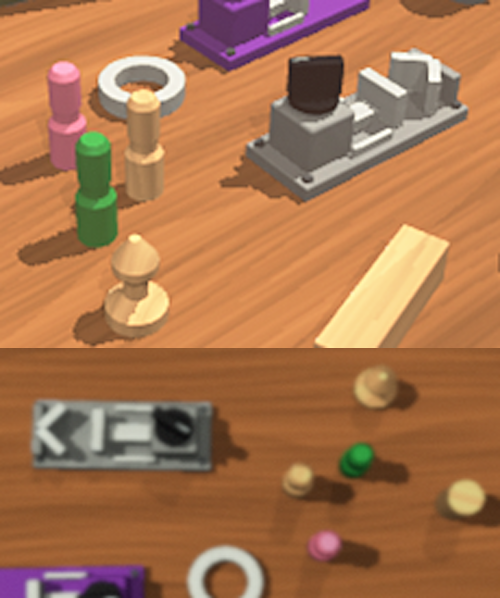

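The crop confirms it: the pale handle is at crop (145,145), which is scene (297,237), and the grey clamp is at crop (355,120). Next I'll work out positions.

```bash
python3 - <<'E'
from h import *
S,T=P('scene'),P('top')
d={'handle_center':((295,239.4),(355.4,184.7),.0525),'seat':((417.6,219.2),(250.1,160.6),.016),'jaw_face':((405.6,215.8),(262.8,157),.037),'knob':((375,204.2),(299.7,153),.104),'dowel':((204.9,291.3),(428.5,194.8),0),'finial':((290.9,313),(391.9,138.9),0),'clamp':((393.3,234.1),(278.2,161),0),'green':((273.3,256.8),(384,174),.0525),'pink':((256.2,219.8),(366.6,212.1),.0525)}
for k,(a,b,z) in d.items(): print(k,tri((S,T),(a,b)),onz(S,a,z)[:2],onz(T,b,z)[:2])
r=ctrl.regions_of('top','clamp')
for x in r[:3]:
    m=x['region'].astype(np.uint8); print(x['at'],cv2.minAreaRect(cv2.findNonZero(m)))
# tool axes
s=ctrl.get_state();print(R.from_rotvec(s['tool_rot']).as_matrix(),s['position'])
E
```

```text
handle_center [ 0.4788 -0.1075  0.039 ] [ 0.492  -0.1197] [ 0.4783 -0.1051]
seat [0.5558 0.1738 0.0066] [0.5635 0.1614] [0.5551 0.1734]
jaw_face [0.5574 0.1333 0.0346] [0.5576 0.1263] [0.5602 0.1364]
knob [0.5546 0.0338 0.1035] [0.5544 0.0316] [0.5557 0.0351]
dowel [ 0.4532 -0.3033 -0.0041] [ 0.4579 -0.3045] [ 0.4524 -0.3032]
finial [ 0.6054 -0.2129  0.0019] [ 0.6024 -0.2139] [ 0.6074 -0.211 ]
clamp [ 0.5541  0.0985 -0.0004] [0.5539 0.097 ] [0.5548 0.0993]
green [ 0.5049 -0.1805  0.0484] [ 0.5091 -0.1833] [ 0.5044 -0.1801]
pink [ 0.4014 -0.1388  0.0583] [ 0.3893 -0.1415] [ 0.4065 -0.1318]
[244.5, 242.2] ((245.41734313964844, 240.9381561279297), (34.079044342041016, 83.82735443115234), 88.15238952636719)
[281.3, 161.2] ((276.1528015136719, 161.470703125), (81.7415542602539, 32.75313186645508), 1.2453643083572388)
[424.5, 262.7] ((427.68994140625, 263.42510986328125), (88.99768829345703, 35.057098388671875), 3.2704875469207764)
[[ 0.0001  0.4149  0.9099]
 [ 0.      0.9099 -0.4149]
 [-1.      0.      0.    ]] [0.2697 0.5914 0.4048]
```

```bash
python3 -m crank '[0,-34,51,0,0,0,60, 0,-34,51,0,0,0,60, 0,-34,51,0,0,0,60, 0,-34,51,0,0,0,60, 0,-34,51,0,0,0,60]' 8; python3 -m crank '[0,-34,51,0,0,0,60, 0,-34,51,0,0,0,60, 0,-34,51,0,0,0,60, 0,-34,51,0,0,0,60, 0,0,0,0,0,0,60]'
cat > look.py <<'E'
from h import *
import sys
n=sys.argv[1]
import time
s=ctrl.get_state(); M=P('wrist'); im=ctrl.get_image('wrist'); cv2.imwrite(f'pics/{n}.png',im[:,:,::-1]); np.save(f'{n}_M.npy',M)
print(s['time'],s['position'],s['tool_rot'],s['joint_positions'])
for t,z in [a.split(':') for a in sys.argv[2:]]:
    print(t,[(np.round(d['at'],1).tolist(),round(d['confidence'],2),onz(M,d['at'],float(z))[:2]) for d in ctrl.mark_of('wrist',t)])
E
python3 look.py c handle_center:0.0525 seat:0.016 jaw_face:0.037 knob_grip:0.104 clamp:0
```

```text
time: 1.62
position: [0.432, 0.3291, 0.4051]
tool_rot: [0.336, 1.544, -0.335]
ft_force: [1.2, -0.8, 0.4]
grip_width: 0.694
time: 2.25
position: [0.5624, 0.1162, 0.4051]
tool_rot: [0.342, 1.541, -0.345]
ft_force: [-1.2, 0.7, -0.4]
grip_width: 0.69
2.25 [0.5624 0.1162 0.4051] [ 0.3417  1.541  -0.3455] [-0.5326  0.159   0.316   1.6567 -0.0474  1.3329  0.9233]
handle_center [([24.5, 253.9], 0.8, array([ 0.5057, -0.1829])), ([66.8, 209.4], 0.76, array([ 0.4846, -0.1156])), ([325.8, 154.9], 0.2, array([0.5443, 0.1394]))]
seat []
jaw_face [([325.1, 160.4], 0.69, array([0.5511, 0.1363]))]
knob_grip [([217.3, 217.9], 0.76, array([0.5469, 0.0354]))]
clamp []
```

View pics/c.png

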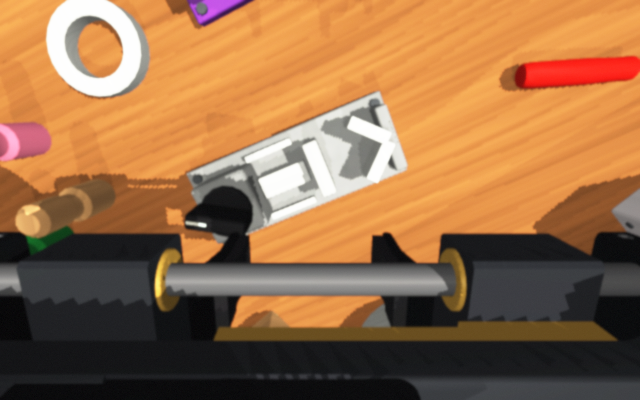

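The wrist view shows the clamp at (295,165). The vee apex is near (393,142), the jaw bar near (318,167) and the knob near (220,212). Our pale handle lies at about (66,205). I'll measure the clamp corners and vee from this image.

```bash
python3 - <<'E'
import cv2
a=cv2.imread('pics/c.png')[80:245,170:420]
cv2.imwrite('pics/c2.png',cv2.resize(a,(800,528),interpolation=cv2.INTER_CUBIC))
E
```

```text
(no output)
```

View pics/c2.png

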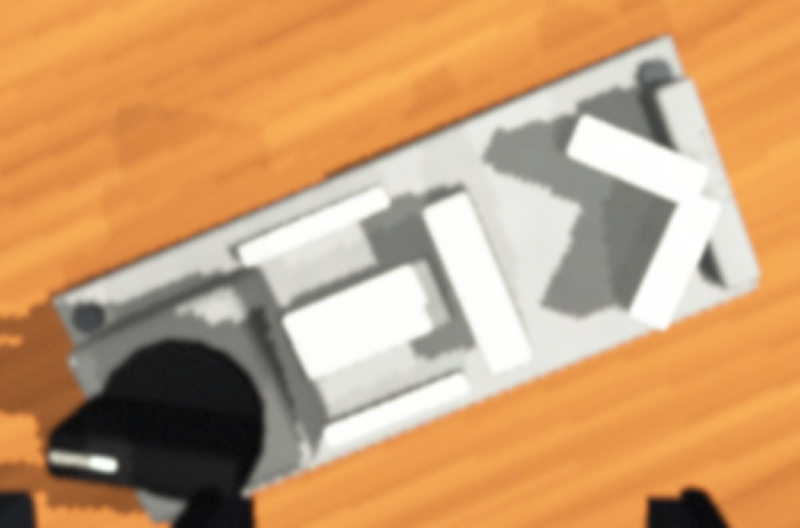

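```bash
python3 - <<'E'
from h import *
M=np.load('c_M.npy')
f=lambda x,y,z:onz(M,(170+x/3.2,80+y/3.2),z)
A,B,C=f(52,298,.016),f(668,37,.016),f(758,285,.016)
print('corners',A,B,C,np.linalg.norm(A-B),np.linalg.norm(B-C), 'yaw',np.arctan2(*(B-A)[[1,0]]))
u=(B-A)/np.linalg.norm(B-A); v=np.array([-u[1],u[0],0])
s=np.sign(np.dot(C-B,v)); O=A+u*.105+s*v*.044; print('origin',O,'from C',C-.115*u-(s*v*.044)+ s*v*0)
ap,t1,t2=f(675,198,.057),f(567,152,.057),f(630,315,.057)
j1,j2=f(463,185,.057),f(530,358,.057)
print('apex',ap,t1,t2,'seat est',ap-.02546*u)
d1=(t1-ap)/np.linalg.norm(t1-ap);d2=(t2-ap)/np.linalg.norm(t2-ap);b=d1+d2;b/=np.linalg.norm(b);print('ang',np.arccos(d1@d2),'bis',b,'seat',ap+.02546*b)
print('jaw',j1,j2,(j1+j2)/2,np.linalg.norm(j1-j2),'u.dist to apex',(ap-(j1+j2)/2)@u)
# in clamp frame
for n,p in (('apex',ap),('jaw',(j1+j2)/2)): print(n,(p-O)@u,(p-O)@v)
k=O-.062*u;print('knob',k,proj(M,np.r_[k[:2],.118]))
# knob bar end pts top
e1=f(50,455,.118);e2=f(175,510,.118);print(e1)
E
```

```text
corners [ 0.5037 -0.0045  0.016 ] [0.5138 0.2136 0.016 ] [0.5996 0.2108 0.016 ] 0.21832886624375872 0.08590364771681484 yaw 1.524610158429615
origin [0.5525 0.0984 0.016 ] from C [0.5504 0.098  0.016 ]
apex [0.5544 0.1909 0.057 ] [0.5291 0.1678 0.057 ] [0.5808 0.1657 0.057 ] seat est [0.5532 0.1655 0.057 ]
ang 1.6376489163941965 bis [-0.0107 -0.9999  0.    ] seat [0.5541 0.1655 0.057 ]
jaw [0.5249 0.1367 0.057 ] [0.5802 0.1333 0.057 ] [0.5526 0.135  0.057 ] 0.05535932329625738 u.dist to apex 0.05591007350963133
apex 0.09255696776201812 0.002357448370495628
jaw 0.03664689425238679 0.0016348413105068398
knob [0.5496 0.0364 0.016 ] [215.5839 225.56  ]
[0.5369 0.016  0.118 ]
```

```bash
python3 -m crank '[12,-48,22,0,0,0,60, 12,-48,22,0,0,0,60, 12,-48,22,0,0,0,60, 12,-48,22,0,0,0,60, 12,-48,22,0,0,0,60]'; python3 look.py d handle_center:0.0525 handle:0
```

```text
time: 3.18
position: [0.561, -0.1415, 0.3447]
tool_rot: [0.334, 1.544, -0.333]
ft_force: [0.3, 0.4, 0.2]
grip_width: 0.692
3.175 [ 0.561  -0.1415  0.3447] [ 0.3339  1.5442 -0.3327] [-0.2285  0.218   0.493   1.7305 -0.1101  1.2197  1.4383]
handle_center [([235.8, 153.9], 0.7, array([ 0.5045, -0.1801]))]
handle [([307.0, 92.8], 0.95, array([ 0.4838, -0.1103])), ([234.8, 13.2], 0.89, array([ 0.4004, -0.1391])), ([247.5, 145.2], 0.62, array([ 0.5032, -0.1794]))]
```

View pics/d.png

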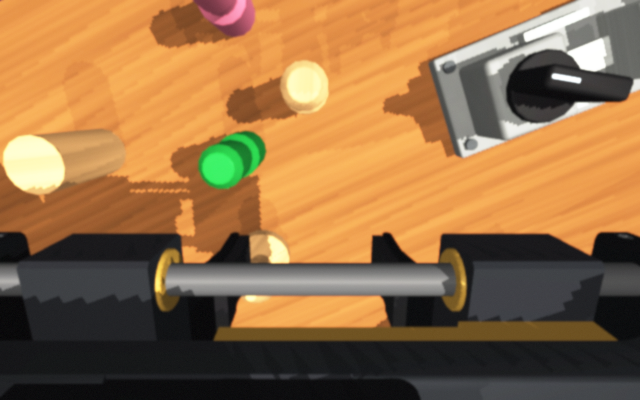

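The pale handle is seen from above at (304,86), between the green one (222,160) and the pink one (232,10). The knob bar is at about (585,85).

```bash
python3 - <<'E'
from h import *
im=cv2.imread('pics/d.png'); a=im[40:140,260:350];b=im[30:130,490:640]
cv2.imwrite('pics/d2.png',np.hstack([cv2.resize(a,(306,340),interpolation=2),cv2.resize(b,(490,340),interpolation=2)]))
M=np.load('d_M.npy')
print(onz(M,(304,86),.1),onz(M,(306,90),.0))
for r in ctrl.regions_of('wrist','handle'):
    (x,y),rr=cv2.minEnclosingCircle(cv2.findNonZero(r['region'].astype(np.uint8)));print(r['at'],r['confidence'],x,y,rr,onz(M,(x,y),.07))
for uv in [(552,77),(580,78),(632,82)]: print(onz(M,uv,.118))
k=(0.5505,.0364);print(proj(M,np.r_[k,.118]),proj(M,np.r_[k,.08]),proj(M,np.r_[k,.066]))
E
```

```text
[ 0.4835 -0.1113  0.1   ] [ 0.4813 -0.1101  0.    ]
[230.1, 16.4] 0.9 223.0 12.0 32.31108856201172 [ 0.4173 -0.1404  0.07  ]
[228.7, 155.4] 0.89 232.0 159.0 35.84699630737305 [ 0.5062 -0.1801  0.07  ]
[304.8, 88.2] 0.86 304.0 87.55882263183594 26.90987205505371 [ 0.4826 -0.1114  0.07  ]
[0.5376 0.0174 0.118 ]
[0.5446 0.0316 0.118 ]
[0.5588 0.0579 0.118 ]
[590.7935  84.3244] [546.8367  88.1234] [533.922   89.2395]
```

View pics/d2.png

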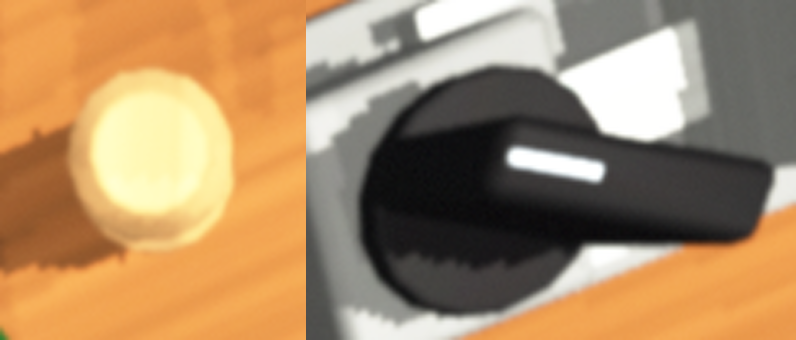

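```bash
cat > to.py <<'E'
from h import *
import sys
s=ctrl.get_state(); Rm=R.from_rotvec(s['tool_rot']).as_matrix()
t=np.array(list(map(float,sys.argv[1:4]))) # target grasp point
gp=s['position']+Rm[:,0]*.164
print('t',s['time'],'grasp pt',gp,'axes x',Rm[:,0],'y',Rm[:,1],'delta tool mm',Rm.T@(t-gp)*1000, 'grip',s['grip_width']*87,'F',s['ft_force'],'T',s['torque'],'q',s['joint_positions'])
E
python3 to.py .483 -.111 .0815
```

```text
t 3.375 grasp pt [ 0.5607 -0.1414  0.1805] axes x [-0.0004  0.0005 -1.    ] y [0.4157 0.9095 0.0002] delta tool mm [ 99.0917  -4.7036 -83.2251] grip 60.17550322383746 F [-0.5735  1.3985 -0.0189] T [ 0.0291 -0.0322  0.0493] q [-0.2287  0.2182  0.4931  1.7306 -0.1096  1.2207  1.4343]
```

```bash
python3 -m crank '[0,-3,-42,0,0,0,60, 0,-2,-41,0,0,0,60, 20,0,0,0,0,0,60, 40,0,0,0,0,0,60, 39,0,0,0,0,0,60]'; python3 to.py .483 -.111 .0815; python3 look.py e; python3 -c "
import cv2;i=cv2.imread('pics/e.png');cv2.imwrite('pics/e1.png',i)"
```

```text
time: 4.0
position: [0.484, -0.1087, 0.2456]
tool_rot: [0.333, 1.543, -0.33]
ft_force: [0.8, -0.1, -0.4]
grip_width: 0.685
t 4.0 grasp pt [ 0.4844 -0.1085  0.0816] axes x [ 0.0026  0.0014 -1.    ] y [0.4105 0.9119 0.0023] delta tool mm [ 0.0999 -2.8418 -0.2358] grip 59.61508958855125 F [ 0.8268 -0.1009 -0.4198] T [ 0.0117  0.0298 -0.0345] q [-0.2778  0.1434  0.4779  2.0245 -0.081   0.9888  1.3881]
4.0 [ 0.484  -0.1087  0.2456] [ 0.3331  1.543  -0.3302] [-0.2778  0.1434  0.4779  2.0245 -0.081   0.9888  1.3881]
```

View pics/e.png

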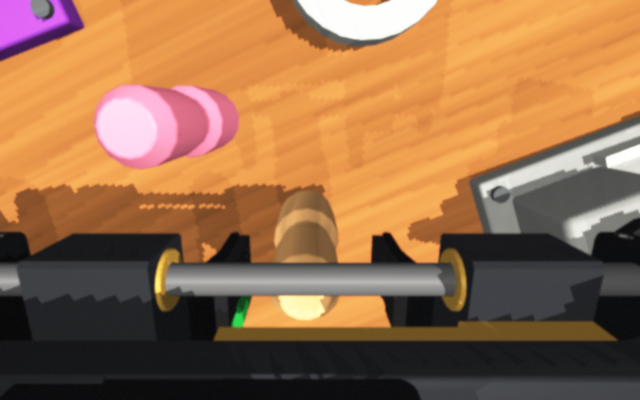

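The handle sits between the pads (x≈305, fingers at 240 and 385). I'll close on it.

```bash
python3 -m crank '[0,-2,0,0,0,0,60, 0,0,0,0,0,0,26, 0,0,0,0,0,0,26, 0,0,0,0,0,0,26, 0,0,0,0,0,0,26]' 15; python3 to.py .483 -.111 .0815
```

```text
time: 4.68
position: [0.4827, -0.1134, 0.2462]
tool_rot: [0.336, 1.544, -0.335]
ft_force: [1.0, 2.1, -0.2]
grip_width: 0.342
t 4.675 grasp pt [ 0.4829 -0.1133  0.0822] axes x [ 0.001   0.0003 -1.    ] y [0.415  0.9098 0.0007] delta tool mm [ 0.7345  2.1528 -0.8314] grip 29.787248140551544 F [ 1.0215  2.0796 -0.2423] T [ 0.3802 -0.1971  0.0221] q [-0.2728  0.1428  0.4821  2.024  -0.0795  0.9914  1.3916]
```

```bash
python3 -m crank '[-20,0,0,0,0,0,26, -55,0,0,0,0,0,26, -55,0,0,0,0,0,26, -10,45,-10,0,0,0,26, 0,58,-10,0,0,0,26]'; python3 -m crank '[0,58,-10,0,0,0,26, 0,58,-10,0,0,0,26, 0,40,-6,0,0,0,26, 0,18,-3,0,0,0,26, 0,0,0,0,0,0,26]'; python3 to.py .554 .1615 .0985; python3 look.py f seat:0.016; python3 -c "
from h import *
cv2.imwrite('pics/f_s.png',ctrl.get_image('scene')[100:300,280:500,::-1].repeat(3,0).repeat(3,1))"
```

```text
time: 5.3
position: [0.5074, -0.0118, 0.3878]
tool_rot: [0.34, 1.54, -0.337]
ft_force: [0.4, -0.7, -2.2]
grip_width: 0.342
time: 5.92
position: [0.5528, 0.1593, 0.3853]
tool_rot: [0.334, 1.545, -0.335]
ft_force: [0.4, -0.6, -0.4]
grip_width: 0.337
t 5.925 grasp pt [0.5526 0.1591 0.2213] axes x [-0.0009 -0.0009 -1.    ] y [ 0.4138  0.9104 -0.0012] delta tool mm [122.8143   2.8794   0.3274] grip 29.355158863074323 F [ 0.4191 -0.6204 -0.398 ] T [-0.0864 -0.033   0.0326] q [-0.5547  0.1721  0.2566  1.6789 -0.0445  1.2975  0.8546]
5.925 [0.5528 0.1593 0.3853] [ 0.3338  1.5454 -0.3354] [-0.5547  0.1721  0.2566  1.6789 -0.0445  1.2975  0.8546]
seat [([320.8, 173.2], 0.98, array([0.5506, 0.1707])), ([286.2, 195.2], 0.39, array([0.5568, 0.1289])), ([46.0, 341.8], 0.28, array([ 0.5996, -0.199 ]))]
```

View pics/f.png

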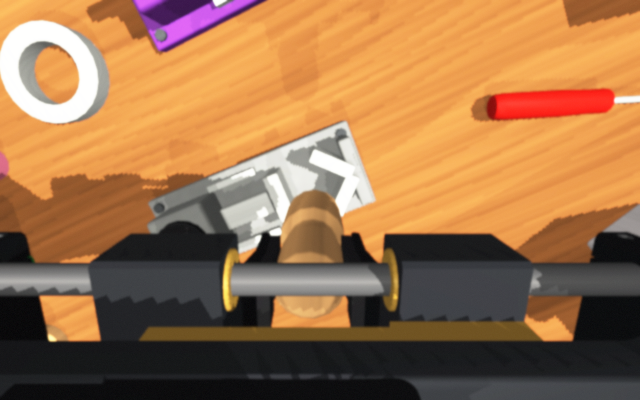

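View pics/f_s.png

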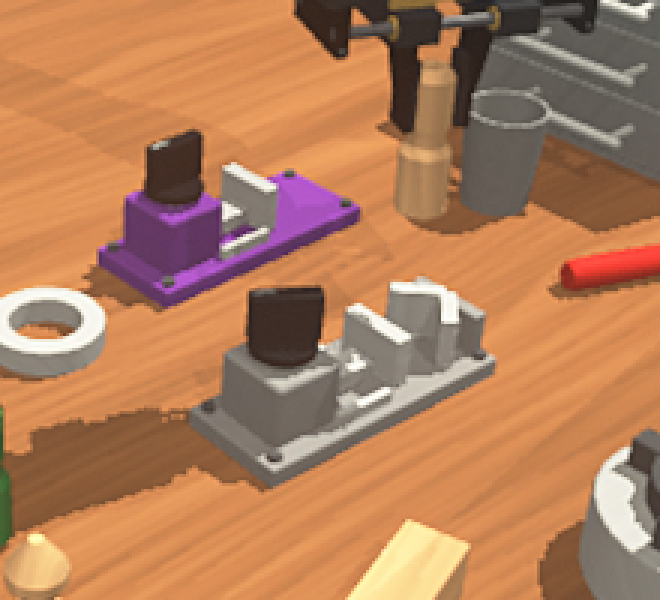

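The handle is held upright above the clamp. The network's seat mark differs from mine by 5 mm along y, so I'll re-measure the vee in this image.

```bash
python3 - <<'E'
import cv2
a=cv2.imread('pics/f.png')[110:230,240:400]
cv2.imwrite('pics/f2.png',cv2.resize(a,(800,600),interpolation=cv2.INTER_CUBIC))
E
```

```text
(no output)
```

View pics/f2.png

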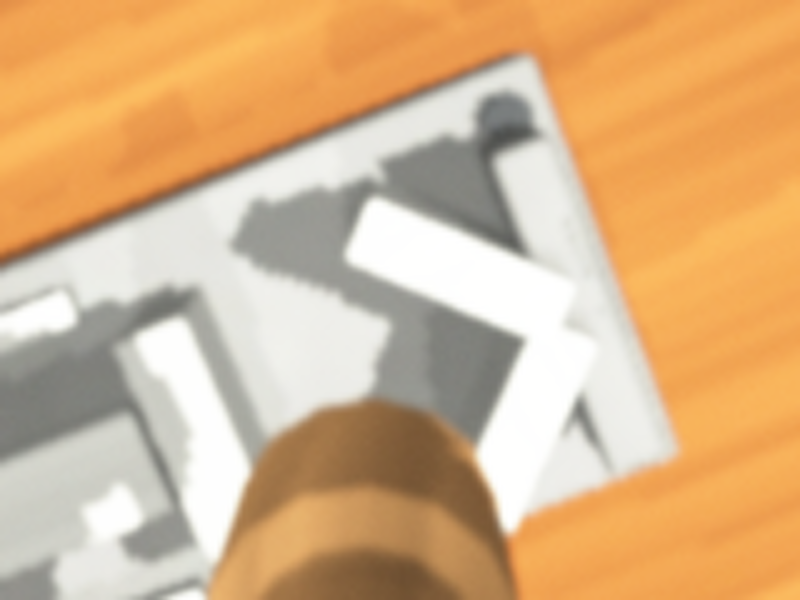

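```bash
python3 - <<'E'
from h import *
M=np.load('f_M.npy')
f=lambda x,y,z:onz(M,(240+x/5,110+y/5),z)
ap,t1,t2=f(525,338,.057),f(346,258,.057),f(476,455,.057)
print('apex',ap,t1,'arm1',np.linalg.norm(t1-ap)); 
d1=(t1-ap)/np.linalg.norm(t1-ap);d2=(t2-ap)/np.linalg.norm(t2-ap);b=d1+d2;b/=np.linalg.norm(b);print(np.arccos(d1@d2),b,'seat',ap+.02546*b)
B,C=f(530,55,.016),f(678,455,.016);print('end corners',B,C,(B+C)/2)
j=f(188,315,.057);print('jaw corner',j)
# lowest visible edge of handle foot in the picture: check axis tilt/offset
im=cv2.imread('pics/f.png');M
s=ctrl.get_state();Rm=R.from_rotvec(s['tool_rot']).as_matrix();g=s['position']+Rm[:,0]*.164
for h in (-.0815,-.0375,-.0375,.0165): print(h,proj(M,g-Rm[:,0]*h))
for dz in (-.018,): print('far foot edge',proj(M,g+Rm[:,0]*.0815+Rm[:,2]*dz), 'shoulder',proj(M,g+Rm[:,0]*.0375+Rm[:,2]*dz), proj(M,g+Rm[:,0]*.0815+Rm[:,1]*.018), proj(M,g+Rm[:,0]*.0815-Rm[:,1]*.018))
E
```

```text
apex [0.556  0.1908 0.057 ] [0.5296 0.1675 0.057 ] arm1 0.03518991793620226
1.623388156732466 [-0.0366 -0.9993  0.    ] seat [0.5551 0.1654 0.057 ]
end corners [0.5136 0.214  0.016 ] [0.6005 0.2104 0.016 ] [0.5571 0.2122 0.016 ]
jaw corner [0.5272 0.1376 0.057 ]
-0.0815 [307.6498 217.6607]
-0.0375 [307.0479 241.4151]
-0.0375 [307.0479 241.4151]
0.0165 [305.8171 289.9929]
far foot edge [307.7259 191.7139] shoulder [307.1266 210.225 ] [334.2852 217.7828] [281.0101 217.5387]
```

```bash
python3 - <<'E'
from h import *
a=cv2.imread('pics/f.png')[180:330,250:370]
a=cv2.resize(a,(480,600),interpolation=2)
im=ctrl.get_image('scene'); b=cv2.resize(im[105:185,395:470,::-1],(320,341),interpolation=2); cv2.imwrite('pics/f3.png',np.hstack([a,np.vstack([b,np.zeros((259,320,3),np.uint8)])]))
S=P('scene');s=ctrl.get_state();Rm=R.from_rotvec(s['tool_rot']).as_matrix();g=s['position']+Rm[:,0]*.164
for h in (.0235,-.0375,-.0815):
    p=proj(S,g-Rm[:,0]*h); print(h,p,(p-[395,105])*320/75)
M=np.load('f_M.npy')
for h in (.0235,-.0375,-.0815):
    p=proj(M,g-Rm[:,0]*h); print(h,p,(p-[250,180])*4)
E
```

```text
0.0235 [425.2564 120.9877] [129.0938  68.214 ]
-0.0375 [421.5301 149.0699] [113.1949 188.0317]
-0.0815 [418.99   168.2121] [102.3575 269.7051]
0.0235 [306.0001 299.1512] [224.0005 476.6048]
-0.0375 [307.3866 241.4635] [229.5464 245.854 ]
-0.0815 [307.958  217.6909] [231.8318 150.7637]
```

View pics/f3.png

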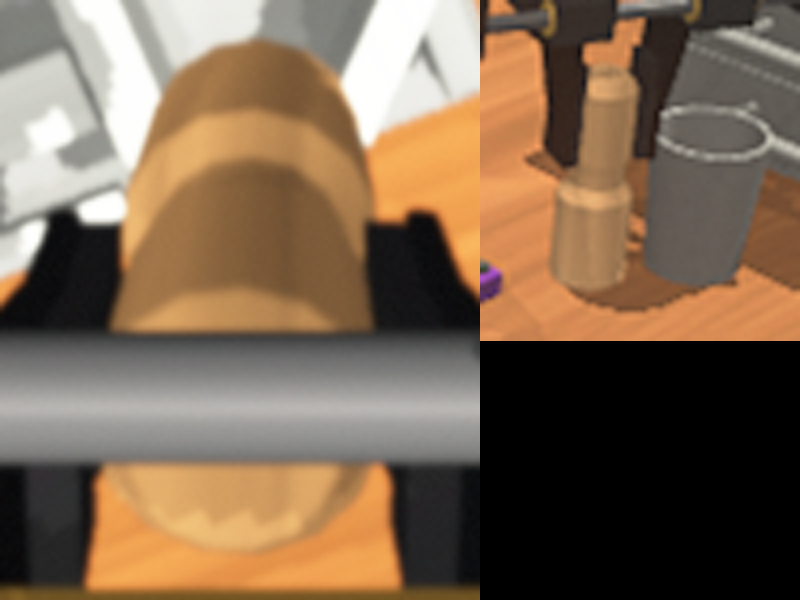

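```bash
python3 -m crank '[25,1,1,0,0,0,26, 25,0,0,0,0,0,26, 20,0,0,0,0,0,26, 0,0,0,0,0,0,26, 0,0,0,0,0,0,26]'; python3 to.py .5545 .1595 .0985; python3 look.py g; python3 - <<'E'
from h import *
a=cv2.imread('pics/g.png')[130:330,210:410]
im=ctrl.get_image('scene')[120:240,350:470,::-1]
cv2.imwrite('pics/g2.png',np.hstack([cv2.resize(a,(400,400),interpolation=2),cv2.resize(im,(400,400),interpolation=2)]))
E
```

```text
time: 6.75
position: [0.5545, 0.1587, 0.3169]
tool_rot: [0.337, 1.543, -0.336]
ft_force: [-0.2, 1.0, -1.6]
grip_width: 0.338
t 6.75 grasp pt [0.5547 0.1588 0.1529] axes x [ 0.0014  0.0004 -1.    ] y [0.4161 0.9093 0.001 ] delta tool mm [54.3854  0.4961 -0.5815] grip 29.43949826461928 F [-0.1924  0.9952 -1.5558] T [-0.014  -0.0483 -0.0158] q [-0.5471  0.2253  0.254   1.7592 -0.0612  1.1632  0.8666]
6.75 [0.5545 0.1587 0.3169] [ 0.3371  1.5431 -0.3359] [-0.5471  0.2253  0.254   1.7592 -0.0612  1.1632  0.8666]
```

View pics/g2.png

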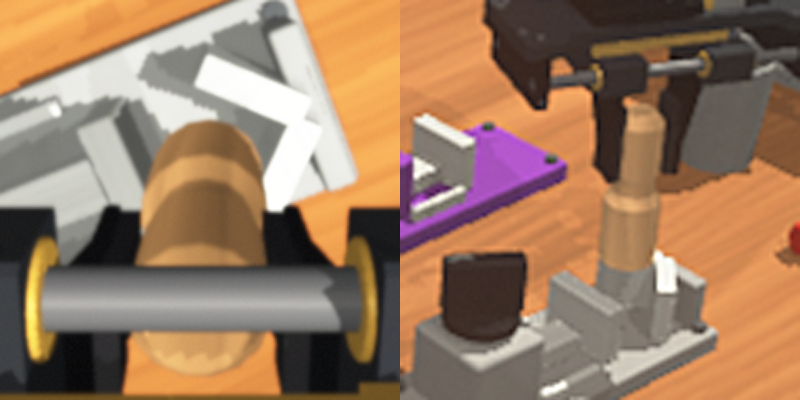

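```bash
python3 - <<'E'
from h import *
M=np.load('g_M.npy')
f=lambda x,y,z:onz(M,(210+x/2,130+y/2),z)
Z=.0715
Rm=R.from_rotvec([.3371,1.5431,-.3359]).as_matrix()
far=f(207,121,Z); print('far edge',far,'foot centre',far+Rm[:,2]*.018)
print('vee apex',f(288,124,.057),'tip1',f(196,87,.057))
# predicted foot bottom circle for centre candidates
c=(far+Rm[:,2]*.018)
for th in np.linspace(np.pi,2*np.pi,7):
    p=c+.018*(np.cos(th)*Rm[:,1]+np.sin(th)*Rm[:,2]); print(np.round((proj(M,p)-[210,130])*2))
E
python3 -c "
import cv2
a=cv2.imread('pics/g.png')[170:260,250:380];cv2.imwrite('pics/g3.png',cv2.resize(a,(780,540),interpolation=2))"
```

```text
far edge [0.5398 0.1673 0.0715] foot centre [0.5561 0.1598 0.0715]
vee apex [0.5558 0.1916 0.057 ] tip1 [0.5302 0.1676 0.057 ]
[154. 173.]
[160. 147.]
[180. 128.]
[207. 121.]
[234. 128.]
[253. 147.]
[260. 173.]
```

View pics/g3.png

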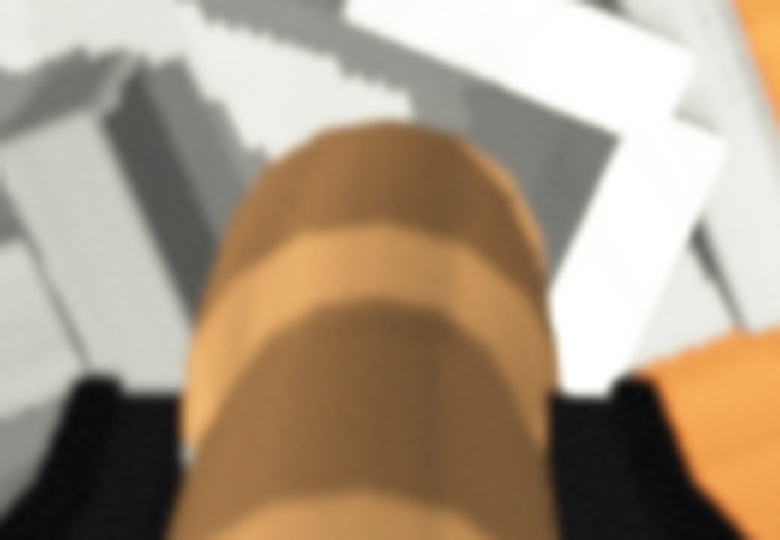

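```bash
python3 -m crank '[15,0,0,0,0,0,26, 20,0,0,0,0,0,26, 15,0,0,0,0,0,26, 4,0,0,0,0,0,26, 0,0,0,0,0,0,26]'; python3 to.py .5545 .1595 .0982
```

```text
time: 7.48
position: [0.5543, 0.1596, 0.2619]
tool_rot: [0.336, 1.544, -0.335]
ft_force: [-0.5, 0.1, -1.9]
grip_width: 0.334
t 7.475 grasp pt [0.5544 0.1596 0.0979] axes x [ 0.0004  0.0001 -1.    ] y [0.4147 0.9099 0.0002] delta tool mm [-0.3064 -0.0412  0.1703] grip 29.087762399155828 F [-0.5277  0.1376 -1.8722] T [ 0.018   0.0586 -0.0268] q [-0.5411  0.2808  0.2483  1.8114 -0.0782  1.0586  0.8794]
```

```bash
python3 -m crank '[0.5,0,0,0,0,0,26, 0,0,0,0,0,0,32, 0,0,0,0,0,0,40, 0,0,0,0,0,0,56, 0,0,0,0,0,0,56]'; python3 to.py .5545 .1595 .0982;  python3 look.py h; python3 - <<'E'
from h import *
a=cv2.imread('pics/h.png')[130:330,210:410]
im=ctrl.get_image('scene')[120:240,350:470,::-1]
cv2.imwrite('pics/h2.png',np.hstack([cv2.resize(a,(400,400),interpolation=2),cv2.resize(im,(400,400),interpolation=2)]))
E
```

```text
time: 8.1
position: [0.5541, 0.1595, 0.2613]
tool_rot: [0.336, 1.545, -0.336]
ft_force: [0.5, 0.8, 0.0]
grip_width: 0.589
t 8.1 grasp pt [0.5541 0.1595 0.0973] axes x [ 0.  0. -1.] y [0.4149 0.9099 0.    ] delta tool mm [-0.9354  0.1984  0.3208] grip 51.266151070389164 F [0.4598 0.7701 0.0092] T [ 0.0297 -0.0061 -0.0108] q [-0.541   0.2812  0.2484  1.8123 -0.0784  1.0576  0.8795]
8.1 [0.5541 0.1595 0.2613] [ 0.3356  1.5446 -0.3356] [-0.541   0.2812  0.2484  1.8123 -0.0784  1.0576  0.8795]
```

View pics/h2.png

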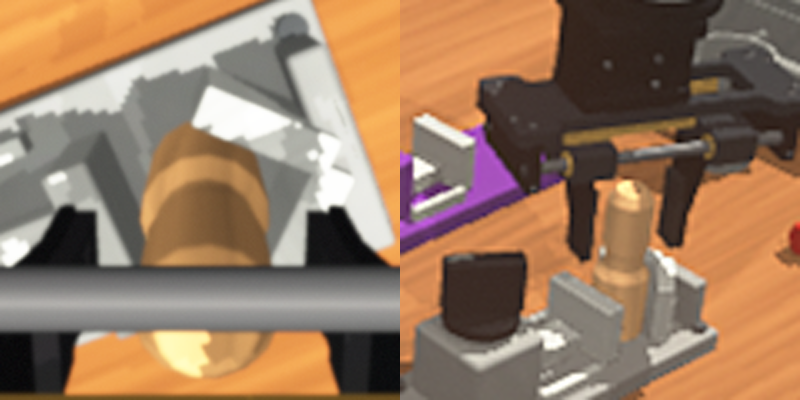

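The handle stands upright on the bed between jaw and vee, and it's released. Next I'll back off and look at the knob.

```bash
python3 -m crank '[-20,0,0,0,0,0,60, -55,0,0,0,0,0,60, -25,-24,30,0,0,0,60, 0,-44,52,0,0,0,60, 0,-44,52,0,0,0,60]'; python3 look.py i knob_grip:0.104 seat:0.016 handle_center:.0685; python3 - <<'E'
from h import *
print(ctrl.get_state()['position'])
a=cv2.imread('pics/i.png');cv2.imwrite('pics/i2.png',cv2.resize(a[0:240,200:520],(800,600),interpolation=2))
E
```

```text
time: 8.82
position: [0.6255, 0.0112, 0.3622]
tool_rot: [0.335, 1.543, -0.333]
ft_force: [1.3, -0.0, -0.4]
grip_width: 0.689
8.825 [0.6255 0.0112 0.3622] [ 0.3348  1.5431 -0.3334] [-0.3517  0.2977  0.3566  1.5873 -0.1079  1.274   1.1666]
knob_grip [([297.0, 93.1], 0.83, array([0.5496, 0.0356]))]
seat [([456.7, 29.0], 0.31, array([0.554 , 0.1808]))]
handle_center [([459.2, 28.5], 0.97, array([0.5557, 0.1599])), ([36.6, 159.5], 0.8, array([ 0.5085, -0.1722])), ([1.2, 7.2], 0.68, array([ 0.4088, -0.1308])), ([364.9, 73.2], 0.62, array([0.5558, 0.0868]))]
[0.625  0.0103 0.361 ]
```

View pics/i2.png

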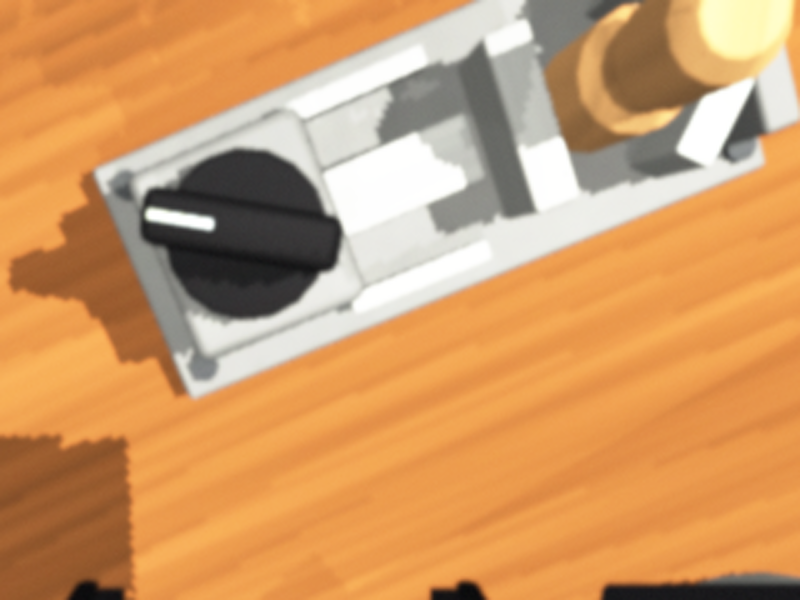

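```bash
python3 - <<'E'
from h import *
M=np.load('i_M.npy')
f=lambda x,y,z:onz(M,(200+x/2.5,y/2.5),z)
a,b=f(146,214,.116),f(336,245,.116)
d=b-a;print(a,b,np.linalg.norm(d),(a+b)/2,'yaw',np.arctan2(d[1],d[0]),'skirt',f(245,233,.08))
s=ctrl.get_state();Rm=R.from_rotvec(s['tool_rot']).as_matrix();y=np.arctan2(Rm[1,1],Rm[0,1]);print('tool y yaw',y,'q7',s['joint_positions'][6],s['position'])
# jaw / handle gap: jaw top edge, handle
print(f(540,210,.057),f(486,50,.057))
E
```

```text
[0.5364 0.016  0.116 ] [0.5625 0.0558 0.116 ] 0.0475954636511763 [0.5494 0.0359 0.116 ] yaw 0.9900341746410701 skirt [0.5487 0.0359 0.08  ]
tool y yaw 1.139229904329285 q7 1.1624611782615328 [0.625  0.0103 0.361 ]
[0.5793 0.1219 0.057 ] [0.53   0.1228 0.057 ]
```

```bash
python3 -m crank '[0,0,0,-0.178,0,0,45, 0,0,0,-0.178,0,0,45, 0,0,0,-0.178,0,0,45, 0,0,0,-0.178,0,0,45, 0,0,0,-0.178,0,0,45]'; python3 -m crank '[0,0,0,-0.178,0,0,45, 0,0,0,-0.178,0,0,45, 0,0,0,-0.178,0,0,45, 0,0,0,0,0,0,45, 0,0,0,0,0,0,45]'; python3 to.py .5495 .036 .104
```

```text
time: 9.65
position: [0.6244, 0.0146, 0.3612]
tool_rot: [-0.369, 1.539, 0.371]
ft_force: [0.1, -0.1, -0.3]
grip_width: 0.519
time: 10.28
position: [0.6246, 0.0133, 0.3612]
tool_rot: [-0.775, 1.428, 0.776]
ft_force: [0.5, 0.5, 0.8]
grip_width: 0.516
t 10.275 grasp pt [0.6245 0.0133 0.1972] axes x [-0.0002  0.0005 -1.    ] y [-0.8387  0.5447  0.0005] delta tool mm [ 93.2463  75.2317 -21.8834] grip 44.881115271676286 F [0.5199 0.4875 0.8268] T [ 0.0644  0.1326 -0.0046] q [-0.2039  0.2893  0.1708  1.5838 -0.0513  1.273   2.5406]
```

```bash
python3 -m crank '[0,38,-11,0,0,0,45, 0,37,-11,0,0,0,45, 20,0,0,0,0,0,45, 15,0,0,0,0,0,45, 0,0,0,0,0,0,45]'; python3 to.py .5495 .036 .104; python3 look.py j; python3 - <<'E'
from h import *
im=ctrl.get_image('scene')[120:280,310:510,::-1]
b=ctrl.get_image('top')[120:200,220:340,::-1]
a=cv2.imread('pics/j.png')
cv2.imwrite('pics/j2.png',np.vstack([np.hstack([cv2.resize(im,(400,320),interpolation=2),cv2.resize(b,(400,267),interpolation=2)[:320] if 0 else cv2.resize(b,(400,320),interpolation=2)]),cv2.resize(a,(800,500))[60:340]]))
E
```

```text
time: 10.9
position: [0.5496, 0.0345, 0.3248]
tool_rot: [-0.775, 1.431, 0.777]
ft_force: [1.1, 0.3, 0.5]
grip_width: 0.517
t 10.9 grasp pt [0.5491 0.0344 0.1608] axes x [-0.0028 -0.0005 -1.    ] y [-0.8389  0.5442  0.0021] delta tool mm [56.7856  0.4254  1.6825] grip 44.95239263942232 F [1.0887 0.2892 0.5014] T [ 0.0333  0.0801 -0.0031] q [-0.2467  0.165   0.1498  1.808  -0.0264  1.1734  2.4774]
10.9 [0.5496 0.0345 0.3248] [-0.7753  1.4307  0.7768] [-0.2467  0.165   0.1498  1.808  -0.0264  1.1734  2.4774]
```

View pics/j2.png

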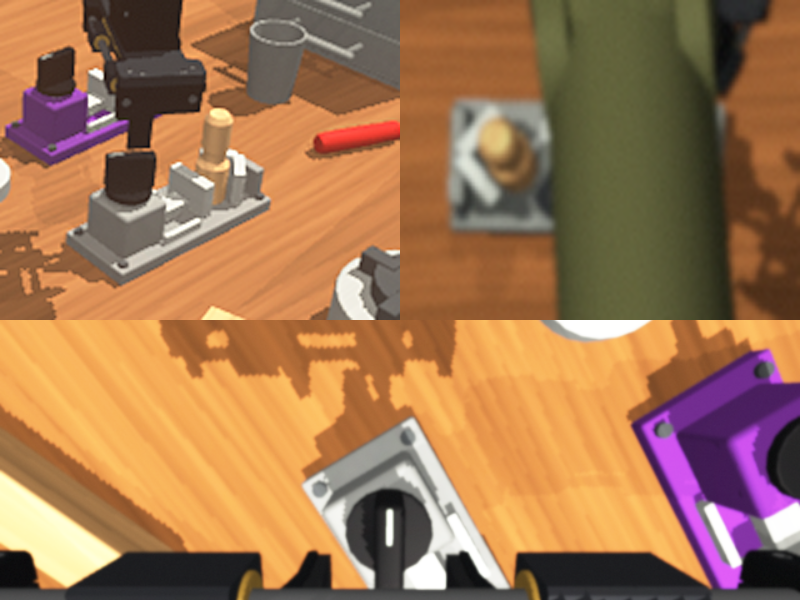

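```bash
python3 -m crank '[20,0.5,1,0,0,0,45, 20,0,0.5,0,0,0,45, 15,0,0,0,0,0,45, 0,0,0,0,0,0,45, 0,0,0,0,0,0,30]' 55; python3 to.py .5495 .036 .106; python3 -m crank '[0,0,0,0,0,0,8, 0,0,0,0,0,0,8, 0,0,0,0,0,0,8, 0,0,0,0,0,0,8, 0,0,0,0,0,0,8]' 55; python3 to.py .5495 .036 .106
```

```text
time: 11.68
position: [0.5507, 0.036, 0.272]
tool_rot: [-0.777, 1.426, 0.776]
ft_force: [0.3, 0.3, 0.0]
grip_width: 0.468
t 11.675 grasp pt [0.551 0.036 0.108] axes x [ 0.0013  0.0002 -1.    ] y [-0.8393  0.5436 -0.001 ] delta tool mm [ 2.0244  1.2351 -0.7773] grip 40.69815062984031 F [0.2947 0.2633 0.0387] T [ 0.1197  0.0524 -0.0337] q [-0.2442  0.2178  0.1465  1.8602 -0.0361  1.0649  2.4832]
time: 12.3
position: [0.5501, 0.0362, 0.2716]
tool_rot: [-0.776, 1.428, 0.777]
ft_force: [-2.2, 1.7, 4.6]
grip_width: 0.158
t 12.3 grasp pt [0.55   0.0363 0.1076] axes x [-0.0005  0.0006 -1.    ] y [-0.8393  0.5436  0.0008] delta tool mm [ 1.6266  0.238  -0.5678] grip 13.729508718666885 F [-2.1537  1.7085  4.6046] T [ 0.3408  0.6996 -0.2596] q [-0.2443  0.2176  0.1462  1.8613 -0.0367  1.0657  2.4831]
```

```bash
cat > tq.py <<'E'
from h import *
s=ctrl.get_state(); Rm=R.from_rotvec(s['tool_rot']).as_matrix()
y=np.arctan2(Rm[1,1],Rm[0,1]); y0=np.arctan2(.5436,-.8393)
print('t %.2f turned %.3f Tz %.3f T %s F %s grip %.1f q7 %.2f tilt %.3f'%(s['time'],(y0-y)%(2*np.pi),s['torque'][2],s['torque'],s['ft_force'],s['grip_width']*87,s['joint_positions'][6],np.arccos(min(1,-Rm[2,0]))), 'gp',s['position']+.164*Rm[:,0])
E
python3 tq.py; python3 -m crank '[0,0,0,0.03,0,0,8, 0,0,0,0.03,0,0,8, 0,0,0,0.03,0,0,8, 0,0,0,0.03,0,0,8, 0,0,0,0.03,0,0,8]'>/dev/null; python3 tq.py; python3 -m crank '[0,0,0,0.03,0,0,8, 0,0,0,0.03,0,0,8, 0,0,0,0.03,0,0,8, 0,0,0,0.03,0,0,8, 0,0,0,0.03,0,0,8]'>/dev/null; python3 tq.py
```

```text
t 12.30 turned 6.283 Tz -0.260 T [ 0.3408  0.6996 -0.2596] F [-2.1537  1.7085  4.6046] grip 13.7 q7 2.48 tilt 0.001 gp [0.55   0.0363 0.1076]
t 12.93 turned 0.150 Tz 0.241 T [0.3105 0.8582 0.2412] F [-3.5685  1.4468  5.7095] grip 13.7 q7 2.34 tilt 0.000 gp [0.55   0.0364 0.1076]
t 13.55 turned 0.300 Tz 0.217 T [0.2444 0.8607 0.2168] F [-4.0337  1.5103  4.4603] grip 13.9 q7 2.19 tilt 0.000 gp [0.5501 0.0364 0.1076]
```

```bash
for i in 1; do python3 -m crank '[0,0,0,0.03,0,0,8, 0,0,0,0.03,0,0,8, 0,0,0,0.03,0,0,8, 0,0,0,0.03,0,0,8, 0,0,0,0.03,0,0,8]'>/dev/null; python3 tq.py; done; python3 -m crank '[0,0,0,0.03,0,0,8, 0,0,0,0.03,0,0,8, 0,0,0,0.03,0,0,8, 0,0,0,0.03,0,0,8, 0,0,0,0.03,0,0,8]'>/dev/null; python3 tq.py;  python3 -m crank '[0,0,0,0.03,0,0,8, 0,0,0,0.03,0,0,8, 0,0,0,0.03,0,0,8, 0,0,0,0.03,0,0,8, 0,0,0,0.03,0,0,8]'>/dev/null; python3 tq.py
```

```text
t 14.18 turned 0.450 Tz 0.247 T [0.2651 0.8034 0.2469] F [-3.4762  0.3352  5.2428] grip 13.9 q7 2.04 tilt 0.000 gp [0.5501 0.0363 0.1076]
t 14.80 turned 0.600 Tz 0.251 T [0.296  0.8222 0.2509] F [-2.5673  0.9744  5.4131] grip 14.0 q7 1.90 tilt 0.000 gp [0.5501 0.0363 0.1076]
t 15.43 turned 0.750 Tz 0.248 T [0.2348 0.764  0.2481] F [-3.7522  0.8483  5.7327] grip 13.8 q7 1.75 tilt 0.000 gp [0.5501 0.0363 0.1076]
```

```bash
python3 -m crank '[0,0,0,0.02,0,0,8, 0,0,0,0.02,0,0,8, 0,0,0,0.02,0,0,8, 0,0,0,0.02,0,0,8, 0,0,0,0.02,0,0,8]'>/dev/null; python3 tq.py; python3 -c "
from h import *
im=ctrl.get_image('scene')[120:280,310:510,::-1]
cv2.imwrite('pics/k.png',cv2.resize(im,(800,600),interpolation=2))"
```

```text
t 16.05 turned 0.850 Tz 0.262 T [0.2089 0.8081 0.2616] F [-2.3446  0.9201  5.7651] grip 13.8 q7 1.65 tilt 0.000 gp [0.5501 0.0362 0.1076]
```

View pics/k.png

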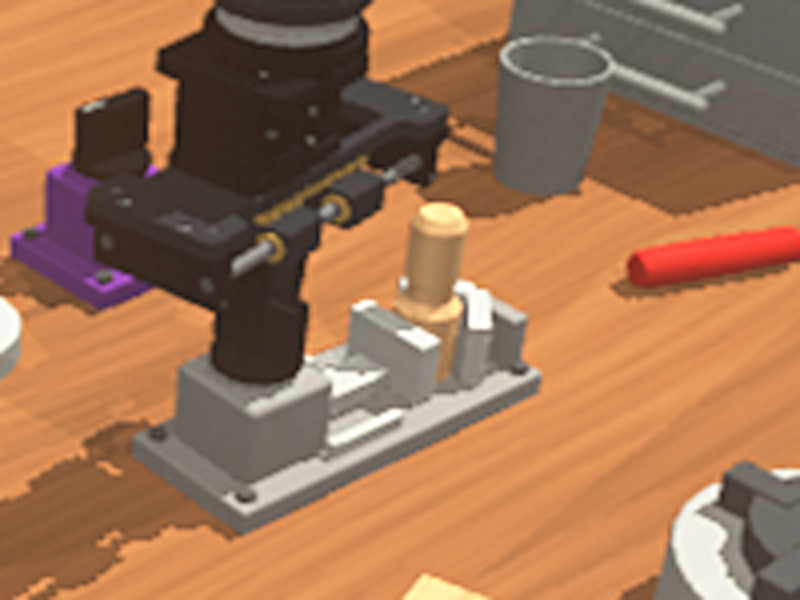

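The jaw has moved up to the handle's foot, the handle is still upright, and the torque is still at its free-running level. I'll carry on in 0.1 rad calls.

```bash
python3 -m crank '[0,0,0,0.02,0,0,8, 0,0,0,0.02,0,0,8, 0,0,0,0.02,0,0,8, 0,0,0,0.02,0,0,8, 0,0,0,0.02,0,0,8]'>/dev/null; python3 tq.py
```

```text
t 16.73 turned 0.950 Tz 0.310 T [0.2173 0.7502 0.3098] F [-3.3772  0.9047  4.6922] grip 13.6 q7 1.55 tilt 0.000 gp [0.5502 0.0362 0.1076]
```

```bash
python3 -m crank '[0,0,0,0.02,0,0,8, 0,0,0,0.02,0,0,8, 0,0,0,0.02,0,0,8, 0,0,0,0.02,0,0,8, 0,0,0,0.02,0,0,8]'>/dev/null; python3 tq.py
```

```text
t 17.35 turned 1.050 Tz 0.239 T [0.2004 0.7848 0.2387] F [-1.6822  0.1674  6.1902] grip 13.3 q7 1.46 tilt 0.000 gp [0.5502 0.0362 0.1076]
```

```bash
python3 -m crank '[0,0,0,0.02,0,0,8, 0,0,0,0.02,0,0,8, 0,0,0,0.02,0,0,8, 0,0,0,0.02,0,0,8, 0,0,0,0.02,0,0,8]'>/dev/null; python3 tq.py
```

```text
t 17.98 turned 1.150 Tz 0.329 T [0.1788 0.7179 0.3287] F [-2.9189  0.6675  5.1   ] grip 14.0 q7 1.36 tilt 0.000 gp [0.5501 0.0361 0.1076]
```

```bash
python3 -m crank '[0,0,0,0.02,0,0,8, 0,0,0,0.02,0,0,8, 0,0,0,0.02,0,0,8, 0,0,0,0.02,0,0,8, 0,0,0,0.02,0,0,8]'>/dev/null; python3 tq.py
```

```text
t 18.60 turned 1.250 Tz 0.299 T [0.124  0.764  0.2992] F [-3.6614  0.6275  5.5675] grip 13.6 q7 1.26 tilt 0.000 gp [0.5501 0.0362 0.1076]
```

```bash
python3 -m crank '[0,0,0,0.015,0,0,8, 0,0,0,0.015,0,0,8, 0,0,0,0.015,0,0,8, 0,0,0,0.015,0,0,8, 0,0,0,0.015,0,0,8]'>/dev/null; python3 tq.py
```

```text
t 19.23 turned 1.325 Tz 0.261 T [0.1502 0.754  0.2605] F [-2.8308 -0.3454  5.4926] grip 13.6 q7 1.19 tilt 0.000 gp [0.5501 0.0361 0.1076]
```

```bash
python3 -m crank '[0,0,0,0.02,0,0,8, 0,0,0,0.02,0,0,8, 0,0,0,0.02,0,0,8, 0,0,0,0.02,0,0,8, 0,0,0,0.02,0,0,8]'>/dev/null; python3 tq.py; python3 -c "
from h import *
im=ctrl.get_image('scene')[120:280,310:510,::-1]
cv2.imwrite('pics/l.png',cv2.resize(im,(800,600),interpolation=2))"
```

```text
t 19.85 turned 1.425 Tz 0.220 T [0.1235 0.7543 0.2201] F [-3.4105  1.1901  4.8362] grip 13.8 q7 1.09 tilt 0.000 gp [0.5501 0.0361 0.1076]
```

View pics/l.png

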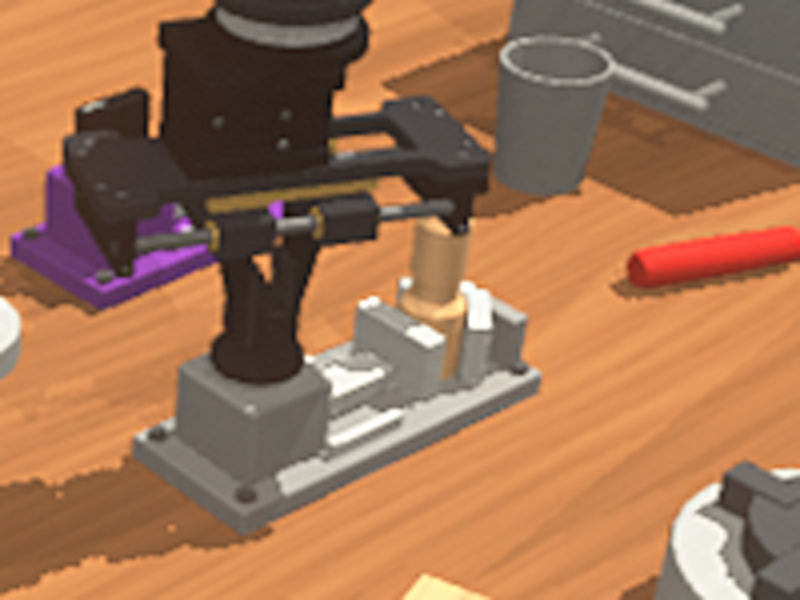

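The jaw has moved on and is pushing the handle toward the vee. Torque is still low, so I'll continue.

```bash
python3 -m crank '[0,0,0,0.02,0,0,8, 0,0,0,0.02,0,0,8, 0,0,0,0.02,0,0,8, 0,0,0,0.02,0,0,8, 0,0,0,0.02,0,0,8]'>/dev/null; python3 tq.py
```

```text
t 20.52 turned 1.525 Tz 0.254 T [0.1069 0.7666 0.2539] F [-2.9843  1.1656  5.3509] grip 13.3 q7 0.99 tilt 0.000 gp [0.5501 0.0361 0.1076]
```

```bash
python3 -m crank '[0,0,0,0.02,0,0,8, 0,0,0,0.02,0,0,8, 0,0,0,0.02,0,0,8, 0,0,0,0.02,0,0,8, 0,0,0,0.02,0,0,8]'>/dev/null; python3 tq.py
```

```text
t 21.15 turned 1.624 Tz 0.447 T [0.0429 0.8558 0.4474] F [-2.6417  0.5467  5.9811] grip 13.4 q7 0.90 tilt 0.001 gp [0.5501 0.0361 0.1076]
```

```bash
python3 -m crank '[0,0,0,0.012,0,0,8, 0,0,0,0.012,0,0,8, 0,0,0,0.012,0,0,8, 0,0,0,0.012,0,0,8, 0,0,0,0.012,0,0,8]'>/dev/null; python3 tq.py
```

```text
t 21.77 turned 1.684 Tz 0.468 T [0.0396 0.7422 0.4684] F [-3.0549  0.6221  4.8484] grip 13.6 q7 0.84 tilt 0.001 gp [0.5501 0.0361 0.1076]
```

```bash
python3 -m crank '[0,0,0,0.012,0,0,8, 0,0,0,0.012,0,0,8, 0,0,0,0.012,0,0,8, 0,0,0,0.012,0,0,8, 0,0,0,0.012,0,0,8]'>/dev/null; python3 tq.py
```

```text
t 22.40 turned 1.744 Tz 0.447 T [0.0655 0.7832 0.4474] F [-3.654   0.6208  6.5351] grip 13.5 q7 0.78 tilt 0.001 gp [0.5501 0.0361 0.1076]
```

The torque has stayed level at about 0.45 N m for 0.12 rad, so the clutch is slipping. I'll stop here, open the fingers and lift straight up.

```bash
python3 -m crank '[0,0,0,0,0,0,14, 0,0,0,0,0,0,18, 0,0,0,0,0,0,26, 0,0,0,0,0,0,40, 0,0,0,0,0,0,45]' 10; python3 tq.py; python3 -m crank '[0,0,0,0,0,0,45, -10,0,0,0,0,0,45, -30,0,0,0,0,0,45, -50,0,0,0,0,0,45, -40,0,0,0,0,0,45]'; python3 tq.py; python3 -m crank '[0,0,0,0,0,0,45, 0,0,0,0,0,0,45, 0,0,0,0,0,0,45, 0,0,0,0,0,0,45, 0,0,0,0,0,0,45]'; python3 look.py m handle_center:.0685 seat:.016 jaw_face:.037 ; python3 -c "
from h import *
im=ctrl.get_image('scene')[120:280,310:510,::-1]
a=cv2.imread('pics/m.png')
cv2.imwrite('pics/m2.png',np.hstack([cv2.resize(im,(400,320),interpolation=2),cv2.resize(a,(400,320))]))"
```

```text
time: 23.02
position: [0.5503, 0.0359, 0.2712]
tool_rot: [0.586, 1.49, -0.586]
ft_force: [-0.4, 1.0, -0.4]
grip_width: 0.437
t 23.02 turned 1.745 Tz -0.002 T [-0.0616  0.0151 -0.0022] F [-0.377   0.9703 -0.3686] grip 38.0 q7 0.78 tilt 0.000 gp [0.5504 0.0359 0.1072]
time: 23.65
position: [0.5503, 0.0358, 0.4041]
tool_rot: [0.587, 1.488, -0.585]
ft_force: [0.8, 0.3, -1.0]
grip_width: 0.517
t 23.65 turned 1.745 Tz -0.045 T [-0.0428 -0.0138 -0.045 ] F [ 0.7655  0.2958 -0.9672] grip 45.0 q7 0.74 tilt 0.002 gp [0.5507 0.0359 0.2401]
time: 24.28
position: [0.5502, 0.036, 0.4006]
tool_rot: [0.585, 1.491, -0.586]
ft_force: [0.1, -0.5, 1.0]
grip_width: 0.517
24.275 [0.5502 0.036  0.4006] [ 0.5851  1.4912 -0.5862] [-0.4343  0.112   0.3477  1.717  -0.0391  1.3205  0.7432]
handle_center [([73.3, 193.5], 0.75, array([ 0.4053, -0.1284])), ([424.0, 92.6], 0.69, array([0.5548, 0.1629])), ([408.5, 91.1], 0.65, array([0.5448, 0.1539]))]
seat [([308.2, 193.8], 0.18, array([0.5615, 0.0209]))]
jaw_face [([401.5, 104.7], 0.62, array([0.5545, 0.1485]))]
```

View pics/m2.png

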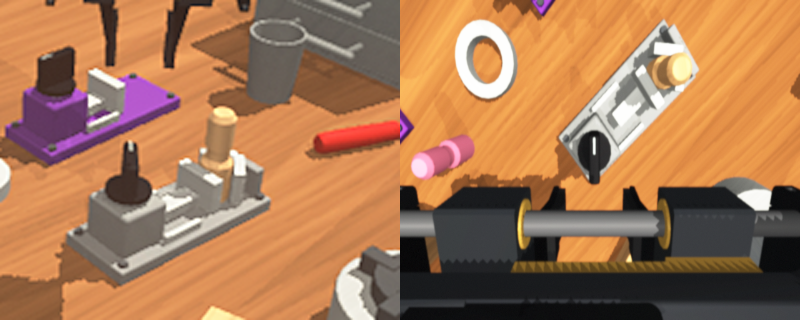

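The handle is upright and snug in the vee with the jaw against it. The knob bar is still lined up with the gripper, so it didn't spring back, and the robot is clear. I'm handing in.

```bash
python3 -c "
from bench import ctrl
print(ctrl.close_job(), ctrl.get_state()['time'])"
```

```text
the job is handed in; nothing more can be done
the job is handed in; nothing more can be done
```

I stood the pale handle wide end down in the grey clamp and let go of it. I then turned the black knob 1.74 rad clockwise until the clutch slipped, released it, and handed in after about 25 s of the 72 s.

**Clutch:** torque ran at about 0.25 N m, with noisy readings between 0.22 and 0.33. It rose to about 0.45 N m between 1.53 and 1.62 rad and stayed level there. I stopped 0.12 rad after the first level reading, before the 0.4 rad minimum at which the clutch could run out.

**Last checks:**
- **Handle:** upright, with its axis at about (0.555, 0.163). The seat I measured from the vee is at (0.555, 0.166), about 3 mm away.
- **Jaw:** its face is at y = 0.1485. Adding the 18 mm foot radius puts the handle's axis at y = 0.1665, which matches the seat.
- **Knob and robot:** the knob did not turn back on release, and the gripper is clear of everything with force readings near zero.
- **Bystanders:** I never reached for or touched the dowel, finial or the look-alikes, but I did not measure their positions again at the end.

**What disagreed:** the network's seat mark was about 5 mm off my own measurement before placing. I went with the vee geometry, and the final jaw position fits that. In the last picture the network gave only a low-confidence false seat mark. It also gave a second, lower-confidence handle mark at (0.545, 0.154), about 15 mm from the seat, which I ignored.

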